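# Isolate the junction box and hold its cover over the screw holes

### The job

Turn the isolator knob beside the open junction box clockwise until it clicks over into its off position, and only then pick up the loose cover plate, which has a bridge handle. Hold the cover still and level about a centimetre above the box, the same way round as the box, with its four holes straight above the four threaded holes and touching nothing but your gripper, so that a colleague can start the screws. Finish while still holding it there; do not put it down, and leave the knob off and the things lying around where they are.

Things in the scene. Friction and masses are not known exactly. Their poses are not given: they have to be found in the camera images.
- junction_unit: Fixed: steel base plate 150 (x) x 190 (y) x 6 mm with an open grey junction box (centre x 0, y +42 mm, rim 51 mm high) and a grey isolator housing (72 x 68 mm, centre x 0, y -58 mm, 56 mm high). Origin: centre of the underside, z up; yaw at most 0.3 rad. Box outline from above is stepped: 80 mm wide in y from x -65 to +25 mm, 48 mm wide from +25 to +65. Nothing in it stands above the rim.
- box_rim (a point): Centre of the box outline at rim height; axes as the unit. Threaded holes (8 mm, flush with the rim) at x, y (-53, +28), (-53, -28), (+53, -12), (+53, +12) mm from here. When the cover hovers rightly, its origin is about 10 mm above this point and its axes are parallel to these.
- isolator (a joint): Isolator knob: 0 = on (as found, at most 0.1), 1.2 rad = off; grows clockwise seen from above. A sprung detent resists (up to 0.15 N m) as far as the hump at 0.6 rad, then snaps the knob on to its stop at 1.2, where it stays when released. At 0 the knob's bar lies along the unit's x, its white mark at the bar's -x end.
- isolator_grip (a point): Point on the knob's vertical axis at gripping height, 91 mm above the worktop; turns with the knob, its x along the bar. The upright bar is 42 mm long, 14 mm thick; its top is 7 mm above this point; a round skirt of 44 mm diameter lies 23 mm below it.
- cover: Loose bare aluminium cover plate, 4 mm thick, about 0.25 kg, lying flat beside the unit, yaw at most 0.8 rad. Outline as the box: 80 mm wide in y from x -65 to +25 mm, 48 mm wide from +25 to +65. Four 9 mm through holes at (-53, +28), (-53, -28), (+53, -12), (+53, +12) mm. Origin: centre of the outline, on the underside, z up. A steel bridge handle stands on top.
- cover_handle (a point): Middle of the handle's bar, at x -6, y 0, z +27 mm in the cover's frame (over its centre of mass); axes as the cover. The bar is 60 mm long along x, 12 mm thick in y, and spans 19 to 35 mm above the cover's underside.
- cover_hole_a (a point): Lower mouth of the cover's hole at (-53, +28) mm.
- cover_hole_b (a point): Lower mouth of the cover's hole at (+53, -12) mm, at the other corner.
- box_hole_a (a point): Mouth, at rim height, of the threaded hole that belongs under cover_hole_a.
- box_hole_b (a point): Mouth, at rim height, of the threaded hole that belongs under cover_hole_b.
- tape_roll: Bystander: white roll of tape lying flat, 60 mm wide, 13 mm high; origin at the centre of its underside.
- grease_tube: Bystander: white tube with a blue cap, 102 x 33 x 35 mm, lying; origin at the centre of its underside.
- spanner: Bystander: flat steel spanner, 139 mm long, 8 mm high; origin at the centre of its underside.
- amber_bottle: Bystander: upright brown bottle with a black cap, 48 mm across, 102 mm high; origin at the centre of its underside.

How it is judged (in metres and radians):
On the way, in this order (a step that is already met when the one before it is completed fails the run):
1. the isolator knob has clicked over to off, the cover not yet lifted (value of joint isolator above 1 rad and height (world z) of cover below 0.015 m), for 0.2 s.
2. the cover is lifted off the worktop (height (world z) of cover above 0.03 m), for 0.2 s.
At the end, for the whole second after the job is handed in: The knob is off (above 1.0 rad) and the gripper holds the cover still: each hole within 4 mm horizontally of its own threaded hole, underside 4 to 20 mm above the box's rim, tilted less than 0.07 rad (4 degrees), not touching the unit (value of joint isolator above 1 rad and horizontal distance between cover_hole_a and box_hole_a below 0.004 m and horizontal distance between cover_hole_b and box_hole_b below 0.004 m and z of cover_hole_a in the frame of junction_unit between 0.055 and 0.071 m and z of cover_hole_b in the frame of junction_unit between 0.055 and 0.071 m and angle between cover's own z axis and vertical below 0.07 rad and contact force between cover and junction_unit below 0.1 N and contact force between cover and the fingers above 1 N and linear speed of cover below 0.02 m/s and angular speed of cover below 0.2 rad/s); the arm keeps its last pose, push and grip.
It fails at once if the tape roll is moved more than 3 cm (distance of tape_roll from where it was at the start of the episode above 0.03 m).
It fails at once if the grease tube is moved more than 3 cm (distance of grease_tube from where it was at the start of the episode above 0.03 m).
It fails at once if the spanner is moved more than 3 cm (distance of spanner from where it was at the start of the episode above 0.03 m).
It fails at once if the amber bottle is moved more than 3 cm (distance of amber_bottle from where it was at the start of the episode above 0.03 m).
It also fails if it takes over 51 s, if anything falls off the work surface, if the arm or the gripper's body presses on something with over 40 N, if the wrist force passes 120 N, or if a joint passes its speed limit or range.

### The arm

A 6-joint arm with a two-finger parallel gripper is mounted at the origin on a cart in front of the work surface, level with it; the furniture and walls round the work are solid. World frame = base frame: x ahead of the robot, y to its left, z up, the work surface at z = 0. Lengths are in mm, angles in rad, forces in N, time in s.
With the tool pointing down it reaches from about 275 to 1000 mm from the base axis. Payload 8.4 kg.
Tool frame: the origin (TCP) lies midway between the tips of the shut fingers; the grasp point (between the pads) lies 19 mm behind it; z points along the fingers, y is the line along which they close (so a half turn about z gives the same grasp; the last joint's range is limited). The gripper opens to 85 mm and grips with 20 to 120 N. Pads are 22 mm wide; open, the fingers measure 114 mm over their backs; the gripper's body (76 mm by 85 mm) begins 54 mm behind the grasp point. The pads swing forward as they close: fully open they stand 13 mm farther back than shut.
Start: joints at [-1.175, 0.353, 1.633, -0, 1.155, -0.002], TCP at [242.118, -576.2, 231.281] pointing down, gripper open.
Joint ranges: [-2.63, 2.63], [-0.92, 2.1], [0.06, 2.66], [-1.3, 4.44], [0, 2.69], [-3.02, 3.02]. Speed limits (rad/s): [2.22, 2.22, 2.79, 3.14, 3.14, 3.14].

### API

Orientations are given as [roll, pitch, yaw] about the fixed x, y, z axes, in that order (R = Rz(yaw) Ry(pitch) Rx(roll)).
In Python, from rig import r, imaging gives the robot as it stands. The module is installed in compiled form; this text tells all that it offers.
- The arm moves only by the tool arm_command, never from a script. Its argument "deltas" is a list of rows, each an object of numbers: "hand": the finger opening in mm, from 0 to 85.4; "tx", "ty", "tz": the shift along the tool's x, y, z in mm; "wx", "wy", "wz": the turn, a rotation vector about the tool's x, y, z in rad. A call has 1 to 8 rows; each row shifts and turns the commanded pose from where the row before left it, along the tool's axes as they then stand; what a row does not reach is not made up. A row lasts 1/8 s, in which the tool goes at most 62.5 mm and 10.7 degrees, less where a joint would pass 70% of its speed; a pose out of reach is approached as far as the arm can. A call with a gripper value outside its range is refused whole. The fingers move at their own pace and stop on an object; "squeeze" is the grip in N (left out, the last holds). Time passes only in rows, so rows that do not move let the fingers close. It gives the time, the measured TCP pose, the force, the opening and the grip force at its end, in the units of the state.
- r.sense(): the state, without advancing time (a new reading comes with each control period).
- imaging.grab_frame(name): name is "scene" or "top"; returns a dict with "image" (400x640x3 uint8, red, green, blue), "mtx" (3x3 intrinsics, pixels), "D" ([k1, k2, p1, p2, k3] as OpenCV has them; the pictures are not rectified), "world_to_cam" (4x4, takes a point from world to camera coordinates). Camera axes: x right, y up, looking along -z (the intrinsics and any distortion apply to the point x, -y, -z); pixel columns grow to the right and rows downward; lengths in mm; the calibration is good to about 2 mm. A picture is of the moment at which its call begins. There is no depth.
- r.sign_off(): hands the job in; it is judged then, once.
The state is a dict: "clock": time; "qpos": joint angles; "qvel": joint speeds; "joint_efforts": joint torques, N m; "eef_pos": TCP position; "tcp_rot": TCP orientation; "contact_force": force on the tool from outside, world axes, zero at the start; "wrist_torque": the same for the moment, N m; "opening": opening from 0.0 (shut) to 1.0 (fully open); "grasp_force": force on a finger pad.
Only numpy, scipy, OpenCV 4.12 (cv2) and the standard library are available. Lean on these libraries where they do the work, as an engineer would, in place of code of your own. Each camera call takes 0.05 s, during which the arm holds its last target. There are 200 camera calls.

## Working session

There is one attempt and no reset: what is moved stays moved. The work goes in short steps, Python scripts to look and compute and a tool call to move; the robot and the scene stay as the last step left them, time stands still between calls to the robot, and variables do not carry over. Pictures are saved under pics/ and viewed, at most 10 in all, crops included, and the job is handed in when it is done.

Besides the shell and the picture viewer there is one more tool, called after "Call:" as a command line: name --argument value ..., lists and objects as JSON in quotes. arm_command: Moves the arm, as the interface text tells. Its arguments: {"type":"object","properties":{"deltas":{"type":"array"},"squeeze":{"type":"number"}},"required":["deltas"]}

```bash
mkdir -p pics
cat > h.py <<'E'
import numpy as np, cv2
from rig import r, imaging
from scipy.spatial.transform import Rotation as R
def ray(f,u,v):
    p=cv2.undistortPoints(np.array([[[u,v]]],float),f["mtx"],np.array(f["D"],float)).ravel()
    W=np.array(f["world_to_cam"]); d=W[:3,:3].T@np.array([p[0],-p[1],-1]); c=-W[:3,:3].T@W[:3,3]
    return c,d
def onz(f,u,v,z):
    c,d=ray(f,u,v); return c+d*(z-c[2])/d[2]
def proj(f,P):
    P=np.atleast_2d(P).astype(float); W=np.array(f["world_to_cam"]); q=P@W[:3,:3].T+W[:3,3]; q=q*[1,-1,-1]
    return cv2.projectPoints(q,np.zeros(3),np.zeros(3),f["mtx"],np.array(f["D"],float))[0].reshape(-1,2)
def save(f,n): cv2.imwrite(f"pics/{n}.png",cv2.cvtColor(f["image"],cv2.COLOR_RGB2BGR))
E
python3 - <<'E'
from h import *
for n in("scene","top"):
    f=imaging.grab_frame(n); save(f,n+"0"); np.save(n+"0.npy",f,allow_pickle=True)
    c,d=ray(f,320,200); print(n,c,d,f["mtx"][0],f["D"])
print(r.sense())
E
```

```text
scene [-370.85573132  672.93750173  664.57753264] [ 0.76444102 -0.38170714 -0.51964096] [403.83813205   0.         316.10233823] [-0.05830241  0.          0.          0.          0.        ]
top [ 238.489441    174.7859867  1066.40315999] [ 0.2725109   0.06016102 -0.96031355] [391.95199771   0.         319.57774519] [-0.01369994  0.          0.          0.          0.        ]
{'clock': 0.1, 'qpos': array([-1.17539178e+00,  3.53566675e-01,  1.63410122e+00,  8.06144934e-06,
        1.15518408e+00, -2.43471535e-03]), 'qvel': array([-0.00171907, -0.00178473, -0.00348592,  0.00095354,  0.00027329,
       -0.00063173]), 'joint_efforts': array([-1.49760490e-03, -6.06360984e+01, -3.42820466e+01, -4.01354248e-05,
        4.06455685e-03, -3.07418236e-05]), 'eef_pos': array([ 241.95260459, -575.78357202,  230.62663979]), 'tcp_rot': array([-3.14033336e+00, -1.04371268e-05,  3.97835998e-01]), 'contact_force': array([-0.8288395 ,  0.36460699,  0.35912204]), 'wrist_torque': array([ 0.06393903, -0.00766826, -0.01375232]), 'grasp_force': 0.0, 'opening': 0.9983834368244785}
```

View pics/top0.png

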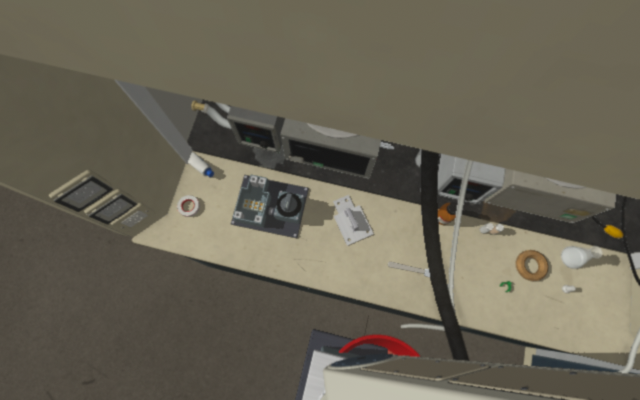

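View pics/scene0.png

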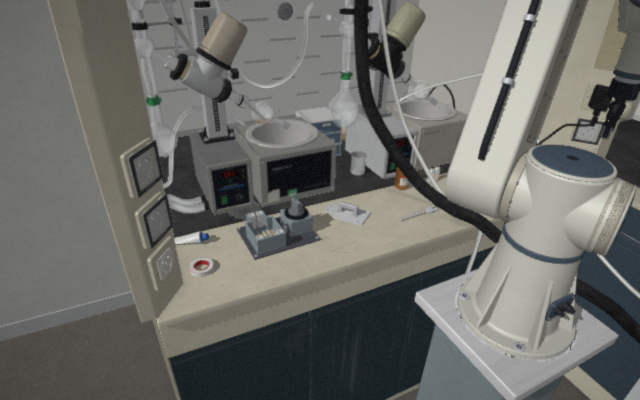

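The top view shows the unit at about (270,206) with the knob at (289,204). The cover is at (352,220), the tape at (188,206), the tube at (202,166), the spanner at (408,268) and the bottle near (446,212). In the scene view the box is at (265,235), the knob at (295,213) and the cover at (347,213). I'll enlarge both.

Run:
```python
from h import *
t=cv2.imread("pics/top0.png")[165:250,220:385]; s=cv2.imread("pics/scene0.png")[185:262,230:380]
t=cv2.resize(t,(780,402),interpolation=cv2.INTER_CUBIC);s=cv2.resize(s,(780,400),interpolation=cv2.INTER_CUBIC)
cv2.imwrite("pics/topc.png",t);cv2.imwrite("pics/scenec.png",s)
f=np.load("top0.npy",allow_pickle=True).item()
for n,u,v,z in(("unit corners",240,175,6),("",310,183,6),("",301,238,6),("",232,227,6),("knob",289,204,91),("cover",352,220,4),("bottle",446,212,100),("tape",188,206,13),("tube",202,166,30),("spanner",390,264,4)):
    print(n,onz(f,u,v,z).round())
```

```text
unit corners [556. 482.   6.]
 [582. 281.   6.]
 [421. 266.   6.]
 [405. 458.   6.]
knob [485. 311.  91.]
cover [505. 141.   4.]
bottle [559. -85. 100.]
tape [432. 593.  13.]
tube [549. 587.  30.]
spanner [411.  15.   4.]
```

View pics/topc.png

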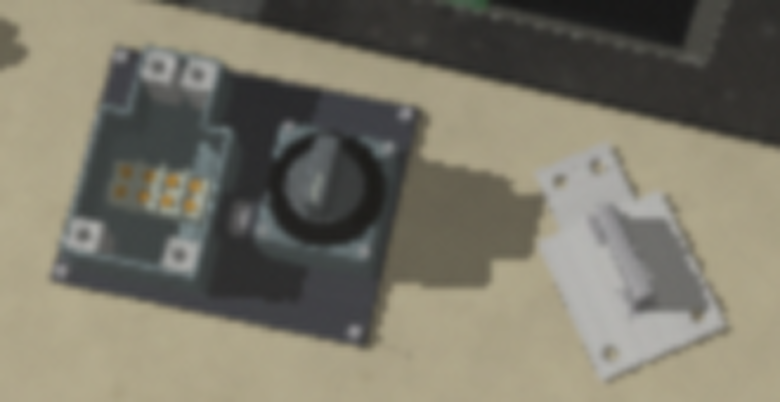

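View pics/scenec.png

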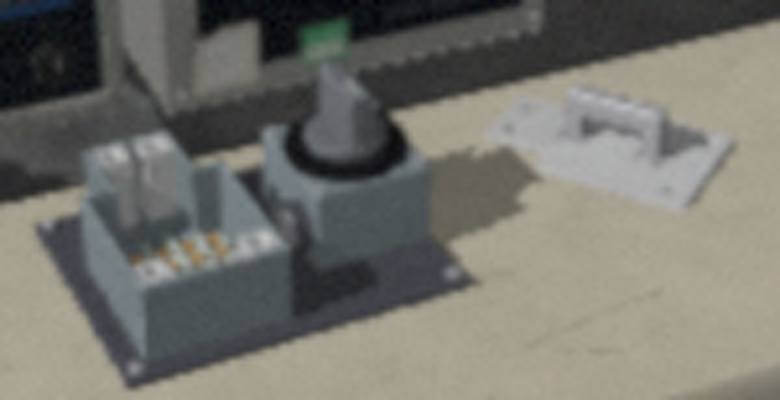

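The enlarged views show all the holes. In topc the box holes are at (85,235), (180,257), (160,67) and (200,75). The cover holes are at (610,352), (697,315), (560,181) and (598,165). The knob bar runs from (328,140) to (315,200). I'll refine these and fit the poses.

```bash
cat >> h.py <<'E'
def dark(f,u,v,w=3):
    g=cv2.cvtColor(f["image"],cv2.COLOR_RGB2GRAY).astype(float); u0,v0=int(round(u)),int(round(v))
    p=g[v0-w:v0+w+1,u0-w:u0+w+1]; k=np.clip(np.percentile(p,60)-p,0,None)
    y,x=np.mgrid[-w:w+1,-w:w+1]; k=k*np.exp(-(x*x+y*y)/(2*1.3**2)); return u0+(k*x).sum()/k.sum(),v0+(k*y).sum()/k.sum()
def fit(M,P):
    M=np.array(M,float)[:,:2];P=np.array(P)[:,:2];a=M-M.mean(0);b=P-P.mean(0)
    th=np.arctan2((a[:,0]*b[:,1]-a[:,1]*b[:,0]).sum(),(a*b).sum()); c,s=np.cos(th),np.sin(th);Q=np.array([[c,-s],[s,c]])
    t=P.mean(0)-Q@M.mean(0); return t,th,(P-(M@Q.T+t)).round(1).tolist()
H=[(-53,28),(-53,-28),(53,12),(53,-12)]
E
python3 - <<'E'
from h import *
f=np.load("top0.npy",allow_pickle=True).item(); k=780/165
S=lambda L:[dark(f,220+(a+.5)/k-.5,165+(b+.5)/k-.5,2) for a,b in L]
for n,L,z in(("box",[(85,235),(180,257),(160,67),(200,75)],51),("cover",[(610,352),(697,315),(560,181),(598,165)],4)):
    px=S(L); print(n,np.round(px,1).tolist(),fit(H,[onz(f,*p,z) for p in px]))
g=np.load("scene0.npy",allow_pickle=True).item(); k=5.2
S=lambda L:[dark(g,230+(a+.5)/k-.5,185+(b+.5)/k-.5,2) for a,b in L]
px=S([(152,272),(260,238),(112,152),(155,143)]); print("box scene",np.round(px,1).tolist(),fit(H,[onz(g,*p,51) for p in px]))
px=S([(668,190),(512,128)]); P=[onz(g,*p,4) for p in px]; print("cover scene holes",np.round(px,1).tolist(),np.round(P,1).tolist())
E
```

```text
box [[237.4, 214.1], [257.5, 218.6], [252.9, 178.7], [261.4, 180.2]] (array([488.87527779, 417.22358522]), np.float64(0.037983843302660095), [[0.4, -0.3], [-0.5, 0.1], [-0.3, -0.0], [0.4, 0.2]])
cover [[348.5, 239.1], [366.9, 230.3], [337.9, 202.7], [345.5, 199.7]] (array([509.8284435 , 148.81532163]), np.float64(0.6638985145596761), [[-0.5, 0.4], [1.2, 0.4], [0.1, -0.3], [-0.8, -0.5]])
box scene [[258.6, 237.3], [279.8, 229.0], [250.5, 212.8], [258.5, 210.8]] (array([493.36004647, 414.41875215]), np.float64(0.05171713577843527), [[-7.5, 4.0], [1.5, -2.1], [3.3, -1.1], [2.7, -0.8]])
cover scene holes [[357.8, 221.2], [327.4, 209.1]] [[449.3, 139.2, 4.0], [544.0, 190.2, 4.0]]
```

```bash
cat >> h.py <<'E'
def plan(pos,yaw,n,y0=None):
    s=r.sense(); p=s["eef_pos"].copy(); Rc=R.from_euler('xyz',s["tcp_rot"]); y=s["tcp_rot"][2] if y0 is None else y0
    dp=(np.array(pos)-p)/n
    for i in range(n):
        d=Rc.inv().apply(np.array(pos)-p if i==n-1 else dp)
        Rn=R.from_euler('xyz',[np.pi,0,y+(yaw-y)*(i+1)/n]); w=(Rc.inv()*Rn).as_rotvec()
        d=d.round(1);w=w.round(3); p=p+Rc.apply(d); Rc=Rc*R.from_rotvec(w)
        print(dict(zip(("tx","ty","tz","wx","wy","wz"),[float(x) for x in (*d,*w)])))
E
python3 -c "
from h import *
f=np.load('top0.npy',allow_pickle=True).item()
print(proj(f,[[492.7,317.3,98],[492.7,317.3,68]]))
plan([492.7,317.3,200],3.13,16)"
```

```text
[[287.18128798 200.08248065]
 [288.01447035 203.24414347]]
{'tx': 36.1, 'ty': -45.4, 'tz': 2.0, 'wx': -0.001, 'wy': -0.0, 'wz': -0.171}
{'tx': 43.3, 'ty': -38.6, 'tz': 1.9, 'wx': -0.0, 'wy': -0.0, 'wz': -0.171}
{'tx': 49.2, 'ty': -30.7, 'tz': 1.9, 'wx': -0.0, 'wy': -0.0, 'wz': -0.17}
{'tx': 53.7, 'ty': -21.9, 'tz': 1.9, 'wx': -0.0, 'wy': -0.0, 'wz': -0.171}
{'tx': 56.6, 'ty': -12.4, 'tz': 1.9, 'wx': -0.0, 'wy': -0.0, 'wz': -0.171}
{'tx': 57.9, 'ty': -2.6, 'tz': 1.9, 'wx': -0.0, 'wy': -0.0, 'wz': -0.171}
{'tx': 57.5, 'ty': 7.3, 'tz': 1.9, 'wx': -0.0, 'wy': -0.0, 'wz': -0.17}
{'tx': 55.5, 'ty': 16.9, 'tz': 1.9, 'wx': 0.0, 'wy': -0.0, 'wz': -0.171}
{'tx': 51.8, 'ty': 26.1, 'tz': 1.9, 'wx': 0.0, 'wy': -0.0, 'wz': -0.171}
{'tx': 46.6, 'ty': 34.5, 'tz': 1.9, 'wx': 0.0, 'wy': -0.0, 'wz': -0.171}
{'tx': 40.0, 'ty': 41.9, 'tz': 1.9, 'wx': 0.0, 'wy': -0.0, 'wz': -0.17}
{'tx': 32.4, 'ty': 48.1, 'tz': 1.9, 'wx': 0.0, 'wy': -0.0, 'wz': -0.171}
{'tx': 23.7, 'ty': 52.9, 'tz': 1.9, 'wx': 0.0, 'wy': -0.0, 'wz': -0.171}
{'tx': 14.3, 'ty': 56.2, 'tz': 1.9, 'wx': 0.0, 'wy': -0.0, 'wz': -0.171}
{'tx': 4.6, 'ty': 57.8, 'tz': 1.9, 'wx': 0.0, 'wy': -0.0, 'wz': -0.17}
{'tx': -5.3, 'ty': 57.6, 'tz': 2.3, 'wx': 0.0, 'wy': -0.0, 'wz': -0.171}
```

Call:
arm_command --deltas '[{"tx": 36,"ty": -45,"tz": 2,"wz": -0.171,"hand": 85},{"tx": 43,"ty": -39,"tz": 2,"wz": -0.171},{"tx": 49,"ty": -31,"tz": 2,"wz": -0.171},{"tx": 54,"ty": -22,"tz": 2,"wz": -0.171},{"tx": 57,"ty": -12,"tz": 2,"wz": -0.171},{"tx": 58,"ty": -3,"tz": 2,"wz": -0.171},{"tx": 57,"ty": 7,"tz": 2,"wz": -0.171},{"tx": 55,"ty": 17,"tz": 2,"wz": -0.171}]'

```text
schema error: expected keys hand, tx, ty, tz, wx, wy, wz
```

Call:
arm_command --deltas '[{"tx": 52,"ty": 26,"tz": 2,"wz": -0.171},{"tx": 47,"ty": 34,"tz": 2,"wz": -0.171},{"tx": 40,"ty": 42,"tz": 2,"wz": -0.171},{"tx": 32,"ty": 48,"tz": 2,"wz": -0.171},{"tx": 24,"ty": 53,"tz": 2,"wz": -0.171},{"tx": 14,"ty": 56,"tz": 2,"wz": -0.171},{"tx": 5,"ty": 58,"tz": 2,"wz": -0.171},{"tx": 0}]'

```text
schema error: expected keys hand, tx, ty, tz, wx, wy, wz
```

```bash
python3 -c "
from h import *
s=r.sense();print(s['clock'],s['qpos'],s['eef_pos'],s['tcp_rot'])
plan([492.7,317.3,130],3.13,2)"
```

```text
0.1 [-1.17539178e+00  3.53566675e-01  1.63410122e+00  8.06144934e-06
  1.15518408e+00 -2.43471535e-03] [ 241.95260459 -575.78357202  230.62663979] [-3.14033336e+00 -1.04371268e-05  3.97835998e-01]
{'tx': 288.6, 'ty': -363.0, 'tz': 50.8, 'wx': -0.001, 'wy': -0.001, 'wz': -1.366}
{'tx': 414.2, 'ty': 208.7, 'tz': 50.2, 'wx': -0.0, 'wy': -0.0, 'wz': -1.366}
```

All keys are needed in every row.

Call:
arm_command --deltas '[{"hand": 85,"tx": 36,"ty": -45,"tz": 2,"wx": 0,"wy": 0,"wz": -0.171},{"hand": 85,"tx": 43,"ty": -39,"tz": 2,"wx": 0,"wy": 0,"wz": -0.171},{"hand": 85,"tx": 49,"ty": -31,"tz": 2,"wx": 0,"wy": 0,"wz": -0.171},{"hand": 85,"tx": 54,"ty": -22,"tz": 2,"wx": 0,"wy": 0,"wz": -0.171},{"hand": 85,"tx": 57,"ty": -12,"tz": 2,"wx": 0,"wy": 0,"wz": -0.171},{"hand": 85,"tx": 58,"ty": -3,"tz": 2,"wx": 0,"wy": 0,"wz": -0.171},{"hand": 85,"tx": 57,"ty": 7,"tz": 2,"wx": 0,"wy": 0,"wz": -0.171},{"hand": 85,"tx": 55,"ty": 17,"tz": 2,"wx": 0,"wy": 0,"wz": -0.171}]'

```text
clock: 1.1
eef_pos: [366.6, -128.2, 215.3]
tcp_rot: [3.141, 0.0, 1.771]
contact_force: [1.2, -0.2, -0.2]
opening: 0.997
grasp_force: 0.0
```

Call:
arm_command --deltas '[{"hand": 85,"tx": 52,"ty": 26,"tz": 2,"wx": 0,"wy": 0,"wz": -0.171},{"hand": 85,"tx": 47,"ty": 34,"tz": 2,"wx": 0,"wy": 0,"wz": -0.171},{"hand": 85,"tx": 40,"ty": 42,"tz": 2,"wx": 0,"wy": 0,"wz": -0.171},{"hand": 85,"tx": 32,"ty": 48,"tz": 2,"wx": 0,"wy": 0,"wz": -0.171},{"hand": 85,"tx": 24,"ty": 53,"tz": 2,"wx": 0,"wy": 0,"wz": -0.171},{"hand": 85,"tx": 14,"ty": 56,"tz": 2,"wx": 0,"wy": 0,"wz": -0.171},{"hand": 85,"tx": 5,"ty": 58,"tz": 2,"wx": 0,"wy": 0,"wz": -0.171},{"hand": 85,"tx": 0,"ty": 0,"tz": 0,"wx": 0,"wy": 0,"wz": 0}]'

```text
clock: 2.1
eef_pos: [475.0, 264.9, 200.7]
tcp_rot: [3.141, 0.0, 2.968]
contact_force: [-1.0, -0.1, -0.1]
opening: 0.996
grasp_force: 0.0
```

```bash
python3 -c "
from h import *
s=r.sense();print(s['clock'],s['qpos'],s['eef_pos'],s['tcp_rot'])
plan([492.7,317.3,120],3.13,2)"
```

```text
2.1 [ 5.05575537e-01  2.60110723e-01  1.83865331e+00  6.41919531e-04
  1.04230334e+00 -8.92190388e-01] [474.95841803 264.85161314 200.73799087] [3.14083133e+00 6.07656211e-05 2.96823870e+00]
{'tx': -4.2, 'ty': 27.3, 'tz': 40.4, 'wx': 0.001, 'wy': 0.0, 'wz': -0.081}
{'tx': -6.4, 'ty': 27.0, 'tz': 40.4, 'wx': -0.0, 'wy': 0.0, 'wz': -0.081}
```

Call:
arm_command --deltas '[{"hand": 85,"tx": -4,"ty": 27.3,"tz": 40,"wx": 0,"wy": 0,"wz": -0.081},{"hand": 85,"tx": -6.5,"ty": 27,"tz": 40,"wx": 0,"wy": 0,"wz": -0.081},{"hand": 60,"tx": 0,"ty": 0,"tz": 20,"wx": 0,"wy": 0,"wz": 0},{"hand": 50,"tx": 0,"ty": 0,"tz": 0,"wx": 0,"wy": 0,"wz": 0},{"hand": 50,"tx": 0,"ty": 0,"tz": 0,"wx": 0,"wy": 0,"wz": 0}]'

```text
clock: 2.72
eef_pos: [492.6, 313.4, 102.1]
tcp_rot: [3.141, 0.0, 3.124]
contact_force: [-0.5, -0.8, 0.5]
opening: 0.583
grasp_force: 0.0
```

Run:
```python
from h import *
plan([492.7,317.3,75],3.13,2)
f=imaging.grab_frame("top"); t=cv2.cvtColor(f["image"],cv2.COLOR_RGB2BGR)[150:240,230:350]
f=imaging.grab_frame("scene"); s=cv2.cvtColor(f["image"],cv2.COLOR_RGB2BGR)[160:250,230:350]
cv2.imwrite("pics/k1.png",np.hstack([cv2.resize(x,(400,300),interpolation=2) for x in(t,s)]))
```

```text
{'tx': -0.0, 'ty': 1.9, 'tz': 13.6, 'wx': 0.0, 'wy': 0.0, 'wz': -0.003}
{'tx': -0.0, 'ty': 2.0, 'tz': 13.5, 'wx': 0.0, 'wy': 0.0, 'wz': -0.003}
```

View pics/k1.png

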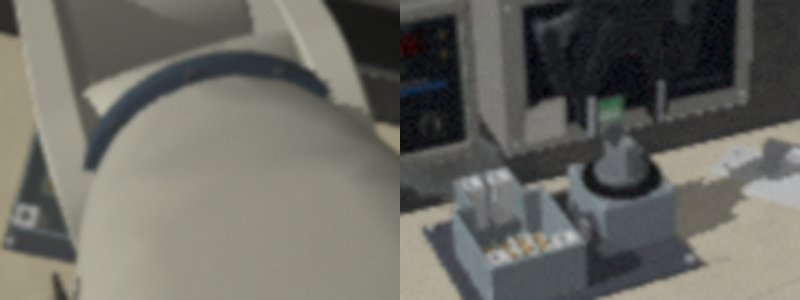

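The scene view shows the two fingertips at crop (592,115) and (660,100), either side of the bar at (620,140). I'll descend and close.

Call:
arm_command --deltas '[{"hand": 50,"tx": 0,"ty": 2,"tz": 13.5,"wx": 0,"wy": 0,"wz": 0},{"hand": 30,"tx": 0,"ty": 2,"tz": 13.5,"wx": 0,"wy": 0,"wz": 0},{"hand": 8,"tx": 0,"ty": 0,"tz": 0,"wx": 0,"wy": 0,"wz": 0},{"hand": 8,"tx": 0,"ty": 0,"tz": 0,"wx": 0,"wy": 0,"wz": 0},{"hand": 8,"tx": 0,"ty": 0,"tz": 0,"wx": 0,"wy": 0,"wz": 0}]' --squeeze 30

```text
clock: 3.45
eef_pos: [490.8, 315.4, 72.6]
tcp_rot: [-3.137, -0.004, 3.126]
contact_force: [1.6, -8.1, -6.6]
opening: 0.153
grasp_force: 31.6
```

Call:
arm_command --deltas '[{"hand": 8,"tx": 0,"ty": -1,"tz": 0,"wx": 0,"wy": 0,"wz": 0.15},{"hand": 8,"tx": 0,"ty": 0,"tz": 0,"wx": 0,"wy": 0,"wz": 0.15},{"hand": 8,"tx": 0,"ty": 0,"tz": 0,"wx": 0,"wy": 0,"wz": 0.15},{"hand": 8,"tx": 0,"ty": 0,"tz": 0,"wx": 0,"wy": 0,"wz": 0.15}]'

```text
clock: 3.95
eef_pos: [491.3, 316.4, 72.7]
tcp_rot: [-3.139, -0.001, 2.52]
contact_force: [0.3, 2.4, -12.4]
opening: 0.159
grasp_force: 30.9
```

Call:
arm_command --deltas '[{"hand": 8,"tx": 0,"ty": 0,"tz": 0,"wx": 0,"wy": 0,"wz": 0.15},{"hand": 8,"tx": 0,"ty": 0,"tz": 0,"wx": 0,"wy": 0,"wz": 0.15},{"hand": 8,"tx": 0,"ty": 0,"tz": 0,"wx": 0,"wy": 0,"wz": 0.15},{"hand": 8,"tx": 0,"ty": 0,"tz": 0,"wx": 0,"wy": 0,"wz": 0.12},{"hand": 8,"tx": 0,"ty": 0,"tz": 0,"wx": 0,"wy": 0,"wz": 0},{"hand": 8,"tx": 0,"ty": 0,"tz": 0,"wx": 0,"wy": 0,"wz": 0}]'

```text
clock: 4.7
eef_pos: [492.1, 317.0, 72.8]
tcp_rot: [-3.141, 0.0, 1.956]
contact_force: [2.7, 5.0, -14.7]
opening: 0.158
grasp_force: 33.7
```

```bash
python3 -c "
from h import *
s=r.sense();print(s['tcp_rot'],s['wrist_torque'],s['contact_force'],s['grasp_force'])"
```

```text
[-3.14114808e+00  1.75079755e-04  1.95626255e+00] [ 0.77739042 -0.64715246  0.72557086] [  2.65422519   4.99105294 -14.74194724] 33.67311716079712
```

Call:
arm_command --deltas '[{"hand": 50,"tx": 0,"ty": 0,"tz": 0,"wx": 0,"wy": 0,"wz": 0},{"hand": 50,"tx": 0,"ty": 0,"tz": 0,"wx": 0,"wy": 0,"wz": 0},{"hand": 50,"tx": 0,"ty": 0,"tz": -40,"wx": 0,"wy": 0,"wz": 0},{"hand": 50,"tx": 0,"ty": 0,"tz": -40,"wx": 0,"wy": 0,"wz": 0}]'

```text
clock: 5.2
eef_pos: [492.1, 316.6, 155.2]
tcp_rot: [-3.141, 0.0, 1.955]
contact_force: [1.2, -0.4, 0.4]
opening: 0.585
grasp_force: 0.0
```

```bash
python3 -c "
from h import *
print(r.sense()['contact_force']);plan([505.1,145.1,130],0.664,8)"
```

```text
[ 1.2221846  -0.4252952   0.39986276]
{'tx': -20.5, 'ty': -6.5, 'tz': 3.2, 'wx': -0.001, 'wy': 0.0, 'wz': 0.161}
{'tx': -21.3, 'ty': -3.1, 'tz': 3.2, 'wx': 0.0, 'wy': 0.0, 'wz': 0.162}
{'tx': -21.5, 'ty': 0.3, 'tz': 3.2, 'wx': 0.0, 'wy': 0.0, 'wz': 0.161}
{'tx': -21.2, 'ty': 3.8, 'tz': 3.2, 'wx': 0.0, 'wy': 0.0, 'wz': 0.161}
{'tx': -20.3, 'ty': 7.1, 'tz': 3.2, 'wx': 0.0, 'wy': 0.0, 'wz': 0.162}
{'tx': -18.9, 'ty': 10.3, 'tz': 3.2, 'wx': 0.0, 'wy': 0.0, 'wz': 0.161}
{'tx': -17.0, 'ty': 13.2, 'tz': 3.2, 'wx': 0.0, 'wy': 0.0, 'wz': 0.161}
{'tx': -14.6, 'ty': 15.6, 'tz': 2.8, 'wx': 0.0, 'wy': 0.0, 'wz': 0.162}
```

Call:
arm_command --deltas '[{"hand": 50,"tx": -20.5,"ty": -6.5,"tz": 0,"wx": 0,"wy": 0,"wz": 0.161},{"hand": 50,"tx": -21.3,"ty": -3.1,"tz": 0,"wx": 0,"wy": 0,"wz": 0.162},{"hand": 50,"tx": -21.5,"ty": 0.3,"tz": 3,"wx": 0,"wy": 0,"wz": 0.161},{"hand": 50,"tx": -21.2,"ty": 3.8,"tz": 4,"wx": 0,"wy": 0,"wz": 0.161},{"hand": 50,"tx": -20.3,"ty": 7.1,"tz": 4,"wx": 0,"wy": 0,"wz": 0.162},{"hand": 50,"tx": -18.9,"ty": 10.3,"tz": 4,"wx": 0,"wy": 0,"wz": 0.161},{"hand": 50,"tx": -17,"ty": 13.2,"tz": 5,"wx": 0,"wy": 0,"wz": 0.161},{"hand": 50,"tx": -14.6,"ty": 15.6,"tz": 5,"wx": 0,"wy": 0,"wz": 0.162}]'

```text
clock: 6.2
eef_pos: [505.6, 144.6, 129.6]
tcp_rot: [3.141, -0.001, 0.658]
contact_force: [-0.1, 0.0, -0.2]
opening: 0.588
grasp_force: 0.0
```

Run:
```python
from h import *
plan([505.1,145.1,70],0.664,1)
plan([505.1,145.1,10],0.664,3)
f=imaging.grab_frame("top"); t=cv2.cvtColor(f["image"],cv2.COLOR_RGB2BGR)[160:250,270:390]
f=imaging.grab_frame("scene"); s=cv2.cvtColor(f["image"],cv2.COLOR_RGB2BGR)[170:245,280:380]
cv2.imwrite("pics/k2.png",np.hstack([cv2.resize(x,(400,300),interpolation=2) for x in(t,s)]))
```

```text
{'tx': -0.1, 'ty': -0.7, 'tz': 59.6, 'wx': 0.0, 'wy': -0.001, 'wz': -0.006}
{'tx': -0.0, 'ty': -0.2, 'tz': 39.9, 'wx': 0.0, 'wy': -0.001, 'wz': -0.002}
{'tx': -0.0, 'ty': -0.2, 'tz': 39.9, 'wx': 0.0, 'wy': 0.0, 'wz': -0.002}
{'tx': -0.0, 'ty': -0.3, 'tz': 39.8, 'wx': 0.0, 'wy': 0.0, 'wz': -0.002}
```

View pics/k2.png

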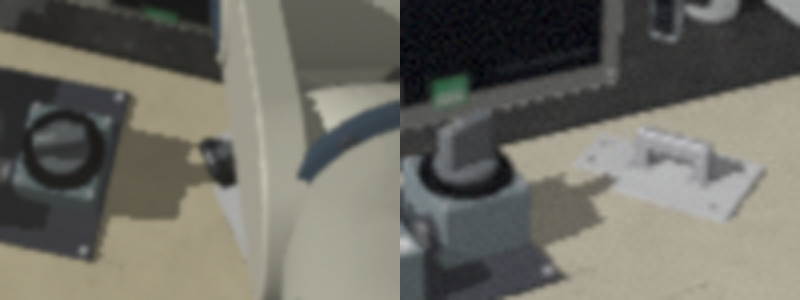

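The left pane shows the knob bar turned to off at (62,148). The right pane shows the cover undisturbed, with its handle at (672,145). I'll descend and grip.

Call:
arm_command --deltas '[{"hand": 50,"tx": 0,"ty": -0.7,"tz": 40,"wx": 0,"wy": 0,"wz": -0.006},{"hand": 45,"tx": 0,"ty": 0,"tz": 40,"wx": 0,"wy": 0,"wz": 0},{"hand": 40,"tx": 0,"ty": 0,"tz": 25,"wx": 0,"wy": 0,"wz": 0},{"hand": 35,"tx": 0,"ty": 0,"tz": 13,"wx": 0,"wy": 0,"wz": 0},{"hand": 6,"tx": 0,"ty": 0,"tz": 0,"wx": 0,"wy": 0,"wz": 0},{"hand": 6,"tx": 0,"ty": 0,"tz": 0,"wx": 0,"wy": 0,"wz": 0},{"hand": 6,"tx": 0,"ty": 0,"tz": 0,"wx": 0,"wy": 0,"wz": 0}]' --squeeze 60

```text
clock: 7.18
eef_pos: [505.6, 146.1, 12.2]
tcp_rot: [3.141, -0.001, 0.67]
contact_force: [0.1, 0.5, -1.7]
opening: 0.127
grasp_force: 59.6
```

Call:
arm_command --deltas '[{"hand": 6,"tx": 0,"ty": 0,"tz": -20,"wx": 0,"wy": 0,"wz": 0},{"hand": 6,"tx": 0,"ty": 0,"tz": -35,"wx": 0,"wy": 0,"wz": 0},{"hand": 6,"tx": 0,"ty": 0,"tz": -40,"wx": 0,"wy": 0,"wz": 0},{"hand": 6,"tx": 0,"ty": 0,"tz": -43,"wx": 0,"wy": 0,"wz": 0},{"hand": 6,"tx": 0,"ty": 0,"tz": 0,"wx": 0,"wy": 0,"wz": 0},{"hand": 6,"tx": 0,"ty": 0,"tz": 0,"wx": 0,"wy": 0,"wz": 0}]'

```text
clock: 7.92
eef_pos: [504.5, 145.8, 149.0]
tcp_rot: [-3.142, 0.0, 0.67]
contact_force: [0.2, 0.1, -2.4]
opening: 0.127
grasp_force: 59.7
```

```bash
python3 -c "
from h import *
print(r.sense()['contact_force']);plan([482.9,417,150],0.038,8)"
```

```text
[ 0.18307933  0.05203803 -2.38832824]
{'tx': 18.9, 'ty': -28.3, 'tz': -0.1, 'wx': -0.0, 'wy': 0.0, 'wz': 0.079}
{'tx': 16.6, 'ty': -29.7, 'tz': -0.1, 'wx': -0.0, 'wy': 0.0, 'wz': 0.079}
{'tx': 14.2, 'ty': -30.9, 'tz': -0.1, 'wx': -0.0, 'wy': 0.0, 'wz': 0.079}
{'tx': 11.8, 'ty': -31.9, 'tz': -0.1, 'wx': -0.0, 'wy': 0.0, 'wz': 0.079}
{'tx': 9.2, 'ty': -32.7, 'tz': -0.1, 'wx': -0.0, 'wy': 0.0, 'wz': 0.079}
{'tx': 6.6, 'ty': -33.4, 'tz': -0.1, 'wx': 0.0, 'wy': 0.0, 'wz': 0.079}
{'tx': 3.9, 'ty': -33.8, 'tz': -0.1, 'wx': 0.0, 'wy': 0.0, 'wz': 0.079}
{'tx': 1.4, 'ty': -33.9, 'tz': -0.3, 'wx': 0.0, 'wy': 0.0, 'wz': 0.079}
```

Call:
arm_command --deltas '[{"hand": 6,"tx": 18.9,"ty": -28.3,"tz": -1,"wx": 0,"wy": 0,"wz": 0.079},{"hand": 6,"tx": 16.6,"ty": -29.7,"tz": 0,"wx": 0,"wy": 0,"wz": 0.079},{"hand": 6,"tx": 14.2,"ty": -30.9,"tz": 0,"wx": 0,"wy": 0,"wz": 0.079},{"hand": 6,"tx": 11.8,"ty": -31.9,"tz": 0,"wx": 0,"wy": 0,"wz": 0.079},{"hand": 6,"tx": 9.2,"ty": -32.7,"tz": 0,"wx": 0,"wy": 0,"wz": 0.079},{"hand": 6,"tx": 6.6,"ty": -33.4,"tz": 0,"wx": 0,"wy": 0,"wz": 0.079},{"hand": 6,"tx": 3.9,"ty": -33.8,"tz": 0,"wx": 0,"wy": 0,"wz": 0.079},{"hand": 6,"tx": 1.4,"ty": -33.9,"tz": 0,"wx": 0,"wy": 0,"wz": 0.079}]'

```text
clock: 8.93
eef_pos: [482.2, 417.4, 148.0]
tcp_rot: [3.139, 0.003, 0.035]
contact_force: [-0.3, -1.2, -2.0]
opening: 0.126
grasp_force: 59.7
```

Call:
arm_command --deltas '[{"hand": 6,"tx": 0,"ty": 0,"tz": 25,"wx": 0,"wy": 0,"wz": 0},{"hand": 6,"tx": 0,"ty": 0,"tz": 20,"wx": 0,"wy": 0,"wz": 0},{"hand": 6,"tx": 0,"ty": 0,"tz": 0,"wx": 0,"wy": 0,"wz": 0},{"hand": 6,"tx": 0,"ty": 0,"tz": 0,"wx": 0,"wy": 0,"wz": 0}]'

```text
clock: 9.43
eef_pos: [483.5, 416.7, 105.2]
tcp_rot: [3.141, 0.0, 0.037]
contact_force: [0.6, 0.4, -1.4]
opening: 0.129
grasp_force: 59.7
```

Run:
```python
from h import *
print(r.sense()['contact_force'],r.sense()['wrist_torque']);plan([482.9,417,74],0.038,2)
f=imaging.grab_frame("scene"); np.save("scene1.npy",f,allow_pickle=True); s=cv2.cvtColor(f["image"],cv2.COLOR_RGB2BGR)[175:265,220:340]
cv2.imwrite("pics/k3.png",cv2.resize(s,None,fx=6,fy=6,interpolation=2))
```

```text
[ 0.56691595  0.39233887 -1.42706413] [0.00558735 0.01005004 0.02080964]
{'tx': -0.3, 'ty': -0.2, 'tz': 15.6, 'wx': 0.0, 'wy': 0.0, 'wz': -0.0}
{'tx': -0.3, 'ty': -0.2, 'tz': 15.6, 'wx': 0.0, 'wy': 0.0, 'wz': -0.001}
```

View pics/k3.png

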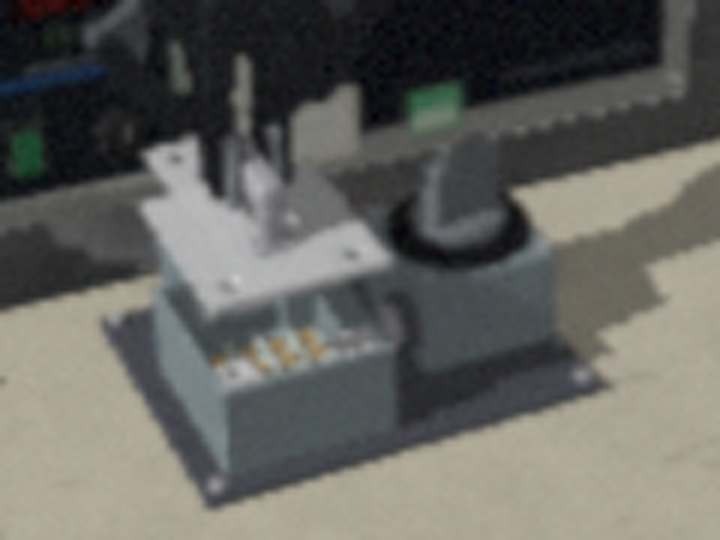

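The scene view shows the cover level over the box. Its holes are at crop (232,285), (351,255) and (179,158), the box's near corner boss is at (232,372), and the knob is off. I'll compare predicted and observed pixels.

Run:
```python
from h import *
f=np.load("scene0.npy",allow_pickle=True).item();g=np.load("scene1.npy",allow_pickle=True).item()
def W(c,th,z): return [[*(np.array(c)+R.from_euler('z',th).as_matrix()[:2,:2]@np.array(h)),z] for h in H]
def show(f,P,w):
    q=proj(f,P); o=np.array([dark(f,*a,w) for a in q]); print("pred",q.round(1).tolist(),"obs",o.round(1).tolist()); return o
print("box");o=show(f,W((488.9,417.2),.038,51),2); print(fit(H,[onz(f,*p,51) for p in o]))
print("cover lying");o=show(f,W((509.8,148.8),.664,4),2); print(fit(H,[onz(f,*p,4) for p in o]))
c=np.array([483.5,416.7])+6*np.array([np.cos(.037),np.sin(.037)])
print("held",c);o=show(g,W(c,.037,97),2); print(fit([H[i] for i in(0,1,2)],[onz(g,*o[i],97) for i in(0,1,2)]))
a=cv2.resize(cv2.cvtColor(f["image"],cv2.COLOR_RGB2BGR)[203:248,240:295],None,fx=7,fy=7,interpolation=2)
b=cv2.resize(cv2.cvtColor(g["image"],cv2.COLOR_RGB2BGR)[193:238,240:295],None,fx=7,fy=7,interpolation=2)
for im,ff,P,y in((a,f,W((488.9,417.2),.038,51),203),(b,g,W(c,.037,97),193)):
    for q in proj(ff,P): cv2.circle(im,(int((q[0]-240+.5)*7),int((q[1]-y+.5)*7)),2,(0,0,255),-1)
cv2.imwrite("pics/k4.png",np.hstack([a,b]))
```

```text
box
pred [[258.4, 236.5], [278.7, 230.8], [250.2, 214.4], [258.4, 212.3]] obs [[257.6, 236.8], [278.7, 231.2], [249.4, 212.7], [257.6, 210.6]]
(array([492.93854524, 417.63001412]), np.float64(0.01638152475225724), [[-5.0, 0.6], [-5.1, -0.8], [4.9, 0.0], [5.3, 0.1]])
cover lying
pred [[357.8, 220.9], [364.6, 211.6], [327.2, 209.1], [330.5, 205.4]] obs [[357.8, 221.2], [364.3, 211.6], [327.2, 209.0], [330.8, 205.2]]
(array([509.84536332, 148.89374879]), np.float64(0.6525832031540937), [[-1.4, 0.2], [1.3, 0.4], [-0.2, 0.3], [0.3, -0.9]])
held [489.49589347 416.92194935]
pred [[257.2, 221.4], [278.1, 215.9], [249.0, 200.0], [257.4, 198.0]] obs [[257.0, 222.0], [277.9, 216.8], [248.6, 199.2], [256.1, 197.5]]
(array([488.81531964, 417.50222732]), np.float64(0.010304979651261778), [[-2.4, -0.5], [-2.3, -0.0], [4.7, 0.6]])
```

View pics/k4.png

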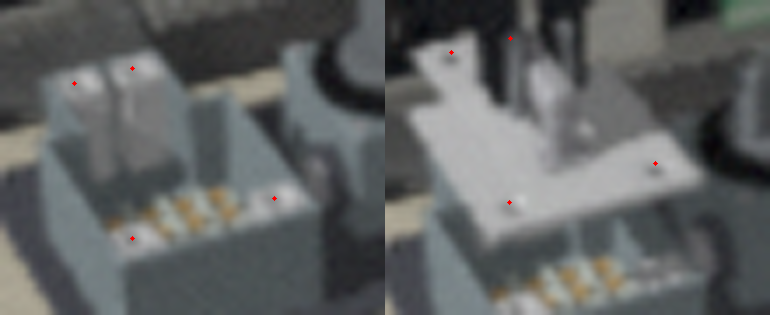

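Call:
arm_command --deltas '[{"hand": 6,"tx": 0.2,"ty": -0.2,"tz": 12,"wx": 0,"wy": 0,"wz": 0},{"hand": 6,"tx": 0.2,"ty": -0.1,"tz": 10,"wx": 0,"wy": 0,"wz": 0},{"hand": 6,"tx": 0,"ty": 0,"tz": 8,"wx": 0,"wy": 0,"wz": 0},{"hand": 6,"tx": 0,"ty": 0,"tz": 0,"wx": 0,"wy": 0,"wz": 0},{"hand": 6,"tx": 0,"ty": 0,"tz": 0,"wx": 0,"wy": 0,"wz": 0},{"hand": 6,"tx": 0,"ty": 0,"tz": 0,"wx": 0,"wy": 0,"wz": 0}]'

```text
clock: 10.22
eef_pos: [484.0, 417.6, 75.7]
tcp_rot: [-3.141, -0.001, 0.038]
contact_force: [0.7, -0.4, -1.7]
opening: 0.128
grasp_force: 59.7
```

Run:
```python
from h import *
s=r.sense();print(s['eef_pos'],s['tcp_rot'],s['contact_force'],s['wrist_torque'])
plan([483.9,417,75],.038,1)
g=imaging.grab_frame("scene"); t=imaging.grab_frame("top"); np.save("scene2.npy",g,allow_pickle=True)
M=R.from_euler('z',.038).as_matrix()[:2,:2]; c=np.array([488.9,417.2])
out=[(-65,40),(-65,-40),(25,-40),(25,-24),(65,-24),(65,24),(25,24),(25,40)]
def ov(f,box,k):
    x0,y0,x1,y1=box; im=cv2.resize(cv2.cvtColor(f["image"],cv2.COLOR_RGB2BGR)[y0:y1,x0:x1],None,fx=k,fy=k,interpolation=2)
    z=s['eef_pos'][2]-12.2+4
    for L,zz,col in((H,z,(0,0,255)),(out,z,(0,255,0)),(out,51,(255,0,0))):
        for q in proj(f,[[*(c+M@np.array(h)),zz] for h in L]): cv2.circle(im,(int((q[0]-x0+.5)*k),int((q[1]-y0+.5)*k)),2,col,-1)
    return im
a=ov(g,(235,195,295,250),7); b=ov(t,(225,165,280,220),7)
cv2.imwrite("pics/k5.png",np.hstack([a,b]))
for h in H[:3]:
    q=proj(g,[[*(c+M@np.array(h)),s['eef_pos'][2]-8.2]])[0]; print(q.round(2),np.round(dark(g,*q,2),2))
```

```text
[483.96047532 417.58154391  75.6697006 ] [-3.14117997e+00 -5.24780466e-04  3.78273519e-02] [ 0.68088882 -0.35458332 -1.71779458] [-0.05292506 -0.00177927 -0.04979466]
{'tx': -0.1, 'ty': 0.6, 'tz': 0.7, 'wx': -0.0, 'wy': -0.001, 'wz': -0.0}
[257.97 231.26] [257.53 231.98]
[278.48 225.61] [278.19 226.57]
[249.76 209.37] [249.6  207.64]
```

View pics/k5.png

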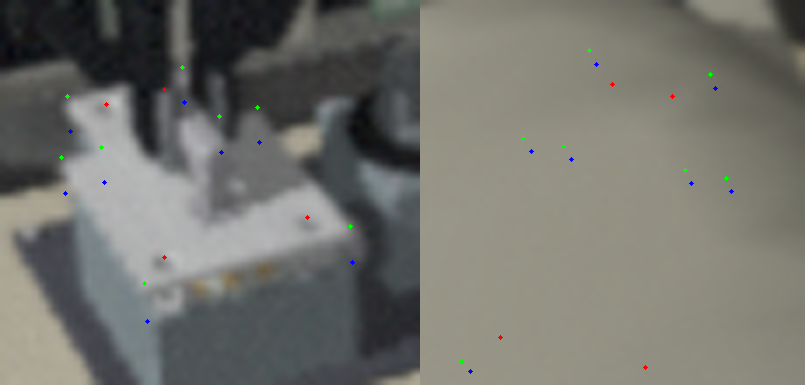

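The scene view shows the cover floating over the box, with a gap visible all along the near edge. The holes sit within 1 px of prediction, at (164,260) and (307,222). The top view is hidden by the arm. I'll make a sub-millimetre trim and then check that it is still.

Call:
arm_command --deltas '[{"hand": 6,"tx": 0.6,"ty": 0.7,"tz": 0,"wx": 0,"wy": 0,"wz": 0},{"hand": 6,"tx": 0,"ty": 0,"tz": 0,"wx": 0,"wy": 0,"wz": 0},{"hand": 6,"tx": 0,"ty": 0,"tz": 0,"wx": 0,"wy": 0,"wz": 0},{"hand": 6,"tx": 0,"ty": 0,"tz": 0,"wx": 0,"wy": 0,"wz": 0},{"hand": 6,"tx": 0,"ty": 0,"tz": 0,"wx": 0,"wy": 0,"wz": 0},{"hand": 6,"tx": 0,"ty": 0,"tz": 0,"wx": 0,"wy": 0,"wz": 0}]'

```text
clock: 11.08
eef_pos: [484.4, 416.7, 75.3]
tcp_rot: [-3.142, 0.0, 0.038]
contact_force: [-0.5, 0.1, -1.8]
opening: 0.127
grasp_force: 59.6
```

Run:
```python
from h import *
s=r.sense();print(s['eef_pos'],s['tcp_rot'],s['contact_force'],abs(s['qvel']).max(),s['grasp_force'])
if np.abs(s['eef_pos'][:2]-[484.4,417]).max()<1 and s['grasp_force']>30: print(r.sign_off())
```

```text
[484.35488384 416.70833255  75.27448163] [-3.14157746e+00  3.58030221e-05  3.77971363e-02] [-0.45387038  0.06115765 -1.78033286] 0.0019781381469642745 59.64970529079437
the job is handed in; nothing more can be done
None
```

I turned the knob to off and handed the job in with the cover held still and level about 12 mm above the box rim; I estimate the holes are aligned to 1–2 mm (limit 4 mm), measured from one camera because the arm blocked the top view, and no verdict came back.

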